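# Refit the keyed filter cover of a desktop air purifier

## Robot

A 6-joint arm with a two-finger parallel gripper is mounted at the origin on a cart in front of the work surface, level with it; the furniture and walls round the work are solid. World frame = base frame: x ahead of the robot, y to its left, z up, the work surface at z = 0. Lengths are in m, angles in degrees, forces in N, time in s.
With the tool pointing down it reaches from about 0.375 to 0.9 m from the base axis. Payload 3.1 kg.
Tool frame: the origin (TCP) lies midway between the tips of the shut fingers; the grasp point (between the pads) lies 19 mm behind it; z points along the fingers, y is the line along which they close (so a half turn about z gives the same grasp; the last joint's range is limited). The gripper opens to 87 mm and grips with 3 to 60 N. Pads are 19 mm wide; open, the fingers measure 117 mm over their backs; the gripper's body (75 mm by 190 mm) begins 51 mm behind the grasp point.
Start: joints at [61.679, 30.224, 82.088, -0, 67.689, -10.227], TCP at [0.194, 0.594, 0.223] pointing down, gripper open.
Joint ranges: [-176.69, 176.69], [-43.24, 126.21], [12.49, 139.97], [-82, 262], [0, 151.66], [-163.58, 163.58]. Speed limits (degrees/s): [159.86, 159.86, 180, 180, 180, 180].

## Interface

Orientations are given as a 3x3 rotation matrix whose columns are the frame's x, y, z axes.
In Python, from rig import bot, capture gives the robot as it stands.
- The arm moves only by the shell command python3 -m handwheel 'ROWS'. ROWS is rows parted by semicolons, their numbers by spaces, 1 to 20 of them, each of 7 numbers: dx, dy, dz in m, then a rotation vector rx, ry, rz in degrees, then the opening from 0.0 (shut) to 1.0 (fully open); each row is the pose to reach, as a shift and turn from the pose commanded when the command began, along the tool's axes at that moment; what a row does not reach only later rows make up. A row lasts 1/10 s, in which the tool goes at most 0.05 m and 8.59 degrees, less where a joint would pass 70% of its speed; a pose out of reach is approached as far as the arm can. The fingers move at their own pace and stop on an object; the grip force is fixed at half the most. Time passes only in rows, so rows that do not move let the fingers close. It prints the time, the measured TCP pose, the force, the opening and the grip force at its end.
- bot.read_state(): the state, without advancing time (a new reading comes with each control period).
- capture(name): name is "scene" or "top" or "wrist"; returns a dict with "color" (400x640x3 uint8, red, green, blue), "K" (3x3 intrinsics, pixels), "D" ([k1, k2, p1, p2, k3] as OpenCV has them; the pictures are not rectified), "view" (4x4, takes a point from world to camera coordinates); the wrist camera has in their place "mount" (4x4, takes a point from camera to tool coordinates, whose origin is the TCP and whose axes are the flange's). Camera axes: x right, y up, looking along -z (the intrinsics and any distortion apply to the point x, -y, -z); pixel columns grow to the right and rows downward; lengths in m; the calibration is good to about 2 mm. A picture is of the moment at which its call begins: read the wrist's pose just before it. There is no depth.
- bot.hand_in(): hands the job in; it is judged then, once.
The state is a dict: "time_s": time; "joint_positions": joint angles; "qvel": joint speeds; "tau": joint torques, N m; "position": TCP position; "tcp_rot": TCP orientation; "force": force on the tool from outside, world axes, zero at the start; "moment": the same for the moment, N m; "opening": opening from 0.0 (shut) to 1.0 (fully open); "grasp_force": force on a finger pad.
Only numpy, scipy, OpenCV 4.12 (cv2) and the standard library are available. Lean on these libraries where they do the work, as an engineer would, in place of code of your own. Each camera call takes 0.05 s, during which the arm holds its last target. There are 200 camera calls.

## Task

The air purifier's dark filter cover has been laid back in its well but its notch is not over the key, so it is not seated. Without lifting the cover, push its grip bar round with a fingertip until the notch is in line with the green arrow on the housing rim, then press the hub of the cover straight down, without undue force, until it has snapped fully home, level all round. Only then press the white start button fully down and let it go; leave the other things on the desk as they are.

Things in the scene. Friction and masses are not known exactly. Their poses are not given: they have to be found in the camera images.
- purifier: Air purifier: white rounded-rectangular housing, fixed on the desk, 93 mm high. Origin: on the desk under the axis of the round well (radius 70 mm) in its top; z up, -x = its front with the start button; housing x -128 to +88 mm, y -87 to +87 mm; yaw varies. The well's seat is 80 mm above the desk; a 20 mm post on the axis guides the cover, which turns freely about it.
- cover: Loose dark grey round cover, 132 mm diameter, 0.15 kg, at first turned at least 0.7 rad off (up to half a turn, either way). Origin: centre of its underside, 88.7 mm above the desk at the start, 80 mm when seated; z up; grille top at z = 12 mm. Grip bar along its x axis through the centre, x -48 to +48 mm, 14 mm wide, z 12 to 27 mm. Seated, its yaw equals the housing's.
- cover_notch (a point): Middle of the key notch at the height of the grille top: [-57, 0, 12] mm in the cover's frame. The notch is 11 mm wide and runs from the edge in to 50 mm from the centre; the bar's end next to it bears a green dot.
- key_mark (a point): Tip of the flat green arrow on the housing's rim that points at the key: [-73.5, 0, 93] mm in the housing's frame.
- key (a point): Top of the key, a green round-topped pin of 7 mm diameter standing 8 mm above the seat: [-57, 0, 88] mm in the housing's frame, in line with the green arrow. It is hidden under the cover until the notch is over it and keeps the cover from going down; within 2 mm to either side the notch goes over it.
- hub_top (a point): Centre of the flat top of the cover's round hub (33 mm diameter, 38 at its foot): [0, 0, 28] mm in the cover's frame. Press here: four small sprung catches in the well's wall carry the cover 8.7 mm above the seat; about 10 N pushes it past them, then they snap over its edge and keep it down. It lands on a hard seat; over 70 N breaks it.
- button_top (a point): Centre of the top of the start button: a round white button with a green dot, 20 mm diameter, standing 6 mm above the housing's rim, on the front ledge in front of the green arrow. It moves down with the button.
- start_button (a joint): Travel of the start button in m: 0 = out, 0.004 = fully down (about 4.6 N; it springs back).
- stapler: Blue stapler lying beside the purifier's left (+y) flank, 34x140x53 mm: bystander.
- glue_stick: Red and white glue stick standing beside the purifier's right (-y) flank, 24 mm diameter, 92 mm tall: bystander.
- mug_1: White mug, 95 mm tall: bystander.
- water_glass: Clear drinking glass, 81 mm diameter, 93 mm tall: bystander.
- tape_1: Roll of beige tape lying flat, 105 mm diameter, 25 mm tall: bystander.
- battery_1: Red battery standing upright, 15 mm diameter, 50 mm tall: bystander.
- binder_clip0: Black binder clip, 32x38x36 mm: bystander.
- eraser: Blue and white eraser, 20x42x12 mm: bystander.

How it is judged:
By the outcome, as a careful person would: the job done as asked, in the order asked, and still so for the second after the job is handed in, with the robot touching nothing.
It also fails if it takes over 72 s, if anything falls off the work surface, if the arm or the gripper's body presses on something with over 40 N, if the wrist force passes 120 N, or if a joint passes its speed limit or range.

## Working session

There is one attempt and no reset: what is moved stays moved. The work goes in short steps, Python scripts to look and compute and a shell command to move; the robot and the scene stay as the last step left them, time stands still between calls to the robot, and variables do not carry over. Pictures are saved under pics/ and viewed, at most 10 in all, crops included, and the job is handed in when it is done.

```bash
mkdir -p pics; ls
python3 - <<'E'
from rig import bot,capture
import cv2,numpy as np
s=bot.read_state();print(s)
for n in("top","scene"):
    c=capture(n);cv2.imwrite(f"pics/{n}0.png",c["color"][:,:,::-1]);print(n,c["K"],c["D"],c["view"])
E
```

```text
pics
{'time_s': 0.0, 'joint_positions': array([ 6.16776446e+01,  3.02792501e+01,  8.21573910e+01, -9.01583085e-05,
        6.76862388e+01, -1.02289668e+01]), 'qvel': array([ 0.02440238,  0.01347171,  0.04185875, -0.02440189, -0.08552155,
       -0.02102887]), 'tau': array([-9.42417537e-04, -4.40046072e+01, -1.76587415e+01,  6.30983664e-02,
        5.82568045e-02, -1.95998991e-04]), 'position': array([0.19374312, 0.59344713, 0.22156299]), 'tcp_rot': array([[-9.50551568e-01,  3.10565105e-01, -1.01621245e-03],
       [ 3.10566535e-01,  9.50549767e-01, -1.88861686e-03],
       [ 3.79422016e-04, -2.11082930e-03, -9.99997700e-01]]), 'force': array([-0.56648231,  1.30439392, -0.31318574]), 'moment': array([ 0.0504453 , -0.00841344, -0.0025015 ]), 'grasp_force': 0.0, 'opening': 0.9982390648065143}
top [[489.12522381   0.         312.87976215]
 [  0.         489.12522381 209.53573639]
 [  0.           0.           1.        ]] [0.04979162 0.         0.         0.         0.        ] [[-0.01480046 -0.99987933 -0.00472008  0.04220831]
 [ 0.98862285 -0.0153402   0.14963134 -0.5530133 ]
 [-0.14968569 -0.00245177  0.98873059 -1.41059524]
 [ 0.          0.          0.          1.        ]]
scene [[378.03378664   0.         316.12445743]
 [  0.         378.03378664 197.59096529]
 [  0.           0.           1.        ]] [-0.0478538  0.         0.         0.         0.       ] [[ 0.76346949 -0.6458202  -0.00553205 -0.37143604]
 [ 0.24583631  0.28267826  0.92717717 -0.23539047]
 [-0.59722596 -0.70923146  0.37458228 -0.66782345]
 [ 0.          0.          0.          1.        ]]
```

View pics/top0.png

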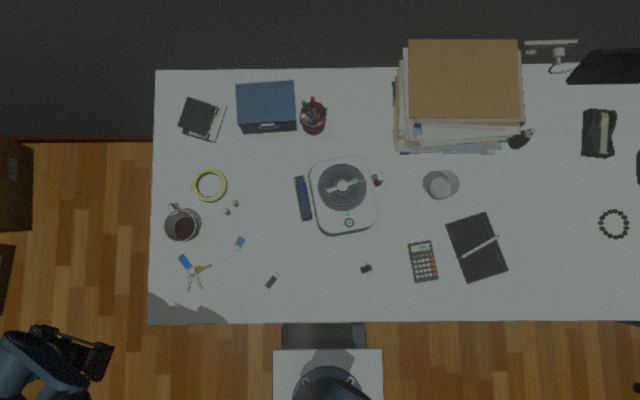

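View pics/scene0.png

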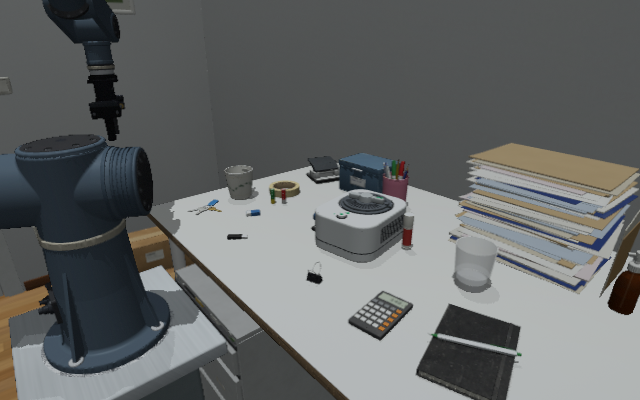

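The top view shows the purifier at about (343,195): hub near (343,186), button near (349,222), and the bar lying roughly across. The stapler is on its left and the glue stick is at (378,180). I'll enlarge both views.

Run:
```python
import cv2,numpy as np
a=cv2.imread("pics/top0.png")[150:240,300:390];b=cv2.imread("pics/scene0.png")[180:260,310:420]
a=cv2.resize(a,None,fx=6.6,fy=6.6,interpolation=cv2.INTER_CUBIC)
cv2.imwrite("pics/topc.png",a)
b=cv2.resize(b,None,fx=7,fy=7,interpolation=cv2.INTER_CUBIC);cv2.imwrite("pics/scenec.png",b)
```

```text
(no output)
```

View pics/topc.png

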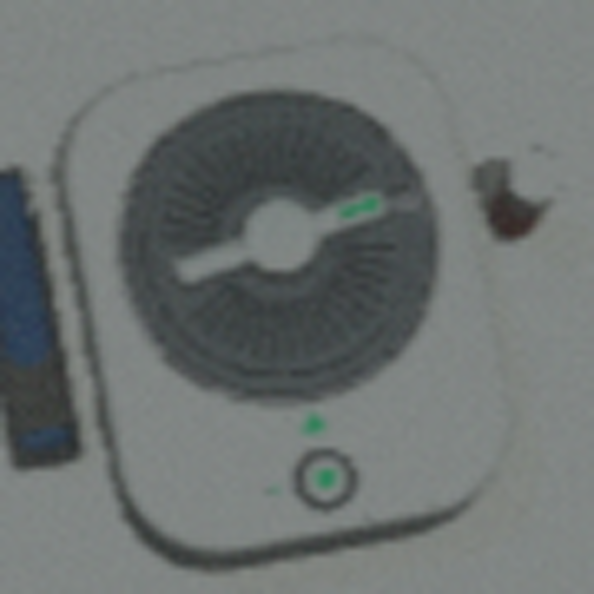

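View pics/scenec.png

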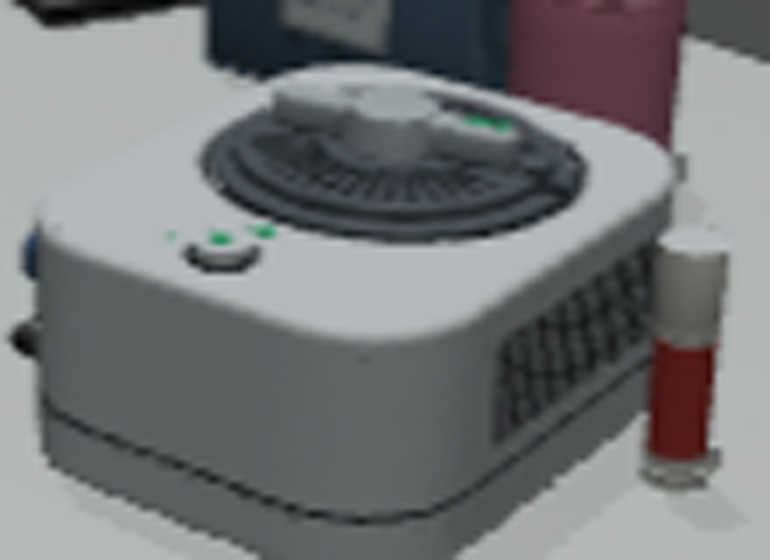

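The crops (scaled 6.6× and 7×) give these positions:

| Point | Top crop | Scene crop |
|---|---|---|
| Hub | (282,234) | (398,103) |
| Button | (326,479) | (220,239) |
| Arrow | (314,424) | (264,232) |
| Green dot | (360,208) | (490,124) |

The notch is on the right, at about (405,201) in the top crop.

```bash
cat > h.py <<'E'
import numpy as np,cv2
from rig import bot,capture
def rays(c,px,V=None):
    V=c["view"] if V is None else V
    p=cv2.undistortPoints(np.array(px,float).reshape(-1,1,2),c["K"],np.array(c["D"],float)).reshape(-1,2)
    R=V[:3,:3];o=-R.T@V[:3,3]
    d=np.c_[p[:,0],-p[:,1],-np.ones(len(p))]@R
    return o,d/np.linalg.norm(d,axis=1)[:,None]
def tri(o1,d1,o2,d2):
    A=np.c_[d1,-d2];t=np.linalg.lstsq(A,o2-o1,rcond=None)[0]
    a=o1+t[0]*d1;b=o2+t[1]*d2;return (a+b)/2,np.linalg.norm(a-b)
def atz(o,d,z): return o+d*(z-o[2])/d[2]
def wristV(c,s):
    T=np.eye(4);T[:3,:3]=s["tcp_rot"];T[:3,3]=s["position"];return np.linalg.inv(T@c["mount"])
E
python3 - <<'E'
from h import *
t=capture("top");s=capture("scene")
T=np.array([[282,234],[326,479],[314,424],[360,208],[405,201],[178,270]])
S=np.array([[398,103],[220,239],[264,232],[490,124],[548,175],[278,95]])
T=(T+.5)/6.6-.5+[300,150];S=(S+.5)/7-.5+[310,180]
ot,dt=rays(t,T);os,ds=rays(s,S)
for n,a,b,z in zip("hub btn arrow dot notch end".split(),dt,ds,[.1167,.099,.093,.1157,.1007,.1157]):
    p,e=tri(ot,a,os,b);print(n,p.round(4),round(e,4),"top@z",atz(ot,a,z).round(4),"scene@z",atz(os,b,z).round(4))
w=capture("wrist");print(w["K"],w["D"],w["mount"])
E
```

```text
hub [ 0.6111 -0.0506  0.1163] 0.0004 top@z [ 0.6112 -0.0508  0.1167] scene@z [ 0.6101 -0.0512  0.1167]
btn [ 0.5067 -0.0679  0.0996] 0.0009 top@z [ 0.5071 -0.0682  0.099 ] scene@z [ 0.5071 -0.0668  0.099 ]
arrow [ 0.5316 -0.0637  0.0934] 0.0008 top@z [ 0.5319 -0.064   0.093 ] scene@z [ 0.5317 -0.063   0.093 ]
dot [ 0.6221 -0.0845  0.1155] 0.0003 top@z [ 0.6222 -0.0846  0.1157] scene@z [ 0.6216 -0.0847  0.1157]
notch [ 0.6285 -0.1059  0.1009] 0.0011 top@z [ 0.6282 -0.1055  0.1007] scene@z [ 0.6294 -0.1059  0.1007]
end [ 0.5967 -0.0053  0.1099] 0.0021 top@z [ 0.5964 -0.0059  0.1157] scene@z [ 0.585  -0.0154  0.1157]
[[287.01344532   0.         313.03302651]
 [  0.         287.01344532 203.45314715]
 [  0.           0.           1.        ]] [-0.04431417  0.          0.          0.          0.        ] [[ 1.60764617e-03  9.60664020e-01  2.77708580e-01  7.65207326e-02]
 [ 9.99998519e-01 -1.37369860e-03 -1.03698981e-03 -1.41412489e-03]
 [-6.14710913e-04  2.77709836e-01 -9.60664806e-01 -1.61620019e-01]
 [ 0.00000000e+00  0.00000000e+00  0.00000000e+00  1.00000000e+00]]
```

```bash
cat >> h.py <<'E'
H=np.array([.611,-.0507])
def go(x,y,z,ang):
    "tool-axis shift and turn to a tool-down pose whose tool x axis has world angle ang"
    from scipy.spatial.transform import Rotation as Ro
    s=bot.read_state();R=s["tcp_rot"];d=R.T@(np.array([x,y,z])-s["position"])
    a=np.radians(ang);X=np.array([np.cos(a),np.sin(a),0]);Z=np.array([0,0,-1.]);G=np.c_[X,np.cross(Z,X),Z]
    r=Ro.from_matrix(R.T@G).as_rotvec(degrees=True)
    print("go",(x,y,z,ang),d.round(4),r.round(2),"rows",np.ceil(np.linalg.norm(d)/.05),np.ceil(np.linalg.norm(r)/8.59))
def polar(r,a,t):
    a=np.radians(a);return H+r*np.array([np.cos(a),np.sin(a)])+t*np.array([-np.sin(a),np.cos(a)])
E
python3 - <<'E'
from h import *
p=polar(.034,-72,.032);print(p);go(*p,.2,108)
E
```

```text
[ 0.65194039 -0.07314738]
go (np.float64(0.6519403863301931), np.float64(-0.0731473777340369), 0.2, 108) [-0.6425 -0.4917  0.0225] [-6.00e-02  2.00e-02  5.39e+01] rows 17.0 7.0
```

```bash
python3 -m handwheel '-0.6425 -0.4917 0.0225 0 0 54 0;-0.6425 -0.4917 0.0225 0 0 54 0;-0.6425 -0.4917 0.0225 0 0 54 0;-0.6425 -0.4917 0.0225 0 0 54 0;-0.6425 -0.4917 0.0225 0 0 54 0;-0.6425 -0.4917 0.0225 0 0 54 0;-0.6425 -0.4917 0.0225 0 0 54 0;-0.6425 -0.4917 0.0225 0 0 54 0;-0.6425 -0.4917 0.0225 0 0 54 0;-0.6425 -0.4917 0.0225 0 0 54 0;-0.6425 -0.4917 0.0225 0 0 54 0;-0.6425 -0.4917 0.0225 0 0 54 0;-0.6425 -0.4917 0.0225 0 0 54 0;-0.6425 -0.4917 0.0225 0 0 54 0;-0.6425 -0.4917 0.0225 0 0 54 0;-0.6425 -0.4917 0.0225 0 0 54 0;-0.6425 -0.4917 0.0225 0 0 54 0;-0.6425 -0.4917 0.0225 0 0 54 0;-0.6425 -0.4917 0.0225 0 0 54 0;-0.6425 -0.4917 0.0225 0 0 54 0'
python3 - <<'E'
from h import *
s=bot.read_state();print(s["position"],s["joint_positions"],s["force"]);c=capture("wrist");cv2.imwrite("pics/w1.png",c["color"][:,:,::-1])
V=wristV(c,s)
def px(p):
    q=V@np.r_[p,1];q=q[:3];o,_=cv2.projectPoints(np.array([[q[0],-q[1],-q[2]]]),np.zeros(3),np.zeros(3),c["K"],np.array(c["D"],float));return o.ravel().round(1)
print("hub",px([*H,.1167]),"tcp",px(s["position"]),"dot",px([*polar(.036,-72,0),.1157]),"notch",px([*polar(.057,-72,0),.1007]))
p=polar(.034,-72,.032);go(*p,.107,108)
E
```

```text
time_s: 2.25
position: [0.6508, -0.0709, 0.2]
tcp_rot: [[-0.309, 0.951, -0.002], [0.951, 0.309, 0.001], [0.001, -0.001, -1.0]]
force: [0.3, 0.8, -0.3]
opening: 0.005
grasp_force: 0.0
[ 0.65083232 -0.07090746  0.19997221] [-1.59887010e+01  3.39579273e+01  7.87530331e+01  2.15059415e-02
  6.73899108e+01 -3.40066069e+01] [ 0.33637939  0.79163141 -0.308622  ]
hub [277.6 173.5] tcp [314.5 248.2] dot [279.  212.8] notch [281.5 228.7]
go (np.float64(0.6519403863301931), np.float64(-0.0731473777340369), 0.107, 108) [-0.0025  0.0002  0.0932] [-0.05 -0.05  0.03] rows 2.0 1.0
```

View pics/w1.png

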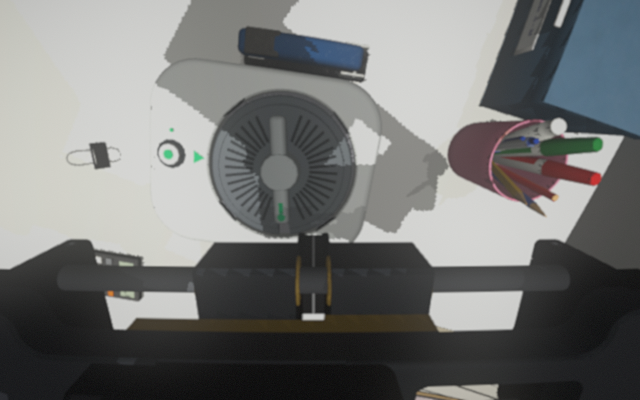

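The hub (278,172) and the dot (281,212) match my prediction. Now I'll lower the shut fingers beside the bar.

```bash
python3 -m handwheel '-0.0025 0 0.045 0 0 0 0;-0.0025 0 0.08 0 0 0 0;-0.0025 0 0.093 0 0 0 0;-0.0025 0 0.093 0 0 0 0;-0.0025 0 0.093 0 0 0 0'
python3 - <<'E'
from h import *
s=bot.read_state();c=capture("wrist");im=c["color"][120:270,190:390,::-1]
cv2.imwrite("pics/w2.png",cv2.resize(im,None,fx=4,fy=4,interpolation=cv2.INTER_CUBIC))
p=s["position"];h=s["tcp_rot"].T@np.r_[H-p[:2],0];print(p,h,s["force"])
E
```

```text
time_s: 2.8
position: [0.6538, -0.0748, 0.1083]
tcp_rot: [[-0.308, 0.951, 0.002], [0.951, 0.308, -0.001], [-0.001, 0.002, -1.0]]
force: [1.1, 0.6, 0.4]
opening: 0.004
grasp_force: 0.0
[ 0.65376501 -0.07481183  0.10834935] [ 3.61218974e-02 -3.32479343e-02 -9.82883308e-05] [1.054967   0.57696268 0.41328137]
```

View pics/w2.png

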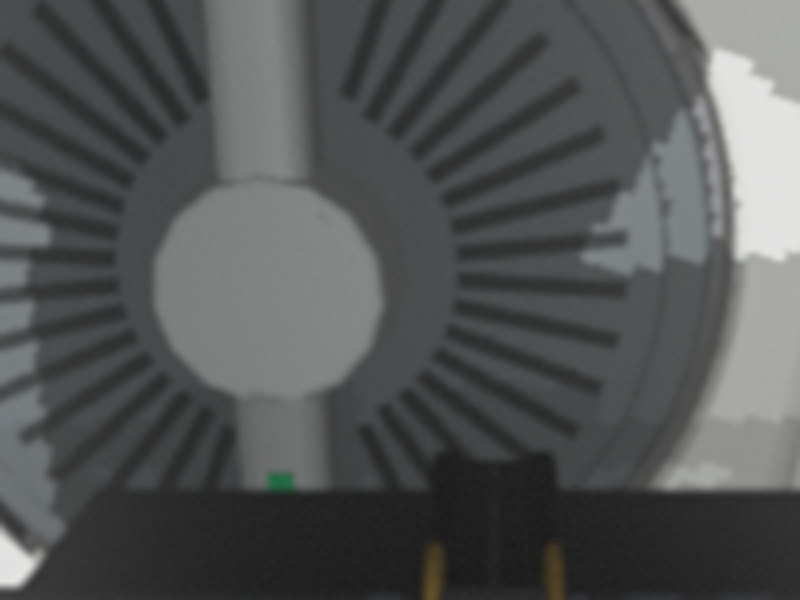

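The shut fingertip is about 17 mm across and sits well clear of the bar. The hub and bar are where expected. Next I'll work out the arc.

Run:
```python
import numpy as np
h0=np.array([.036,-.033]);h=np.array([.036,-.0155])
for d in range(0,90,5):
    a=np.radians(d);R=np.array([[np.cos(a),-np.sin(a)],[np.sin(a),np.cos(a)]]);print(d,(h0-R@h).round(4))
```

```text
0 [ 0.     -0.0175]
5 [-0.0012 -0.0207]
10 [-0.0021 -0.024 ]
15 [-0.0028 -0.0273]
20 [-0.0031 -0.0307]
25 [-0.0032 -0.0342]
30 [-0.0029 -0.0376]
35 [-0.0024 -0.041 ]
40 [-0.0015 -0.0443]
45 [-0.0004 -0.0475]
50 [ 0.001  -0.0506]
55 [ 0.0027 -0.0536]
60 [ 0.0046 -0.0564]
65 [ 0.0067 -0.0591]
70 [ 0.0091 -0.0615]
75 [ 0.0117 -0.0638]
80 [ 0.0145 -0.0658]
85 [ 0.0174 -0.0675]
```

```bash
python3 -m handwheel '0 -0.008 0 0 0 0 0;0 -0.0145 0 0 0 0 0;0 -0.0175 0 0 0 0 0;-0.0012 -0.0207 0 0 0 5 0;-0.0021 -0.024 0 0 0 10 0;-0.0028 -0.0273 0 0 0 15 0;-0.0031 -0.0307 0 0 0 20 0;-0.0032 -0.0342 0 0 0 25 0;-0.0029 -0.0376 0 0 0 30 0;-0.0024 -0.041 0 0 0 35 0;-0.0015 -0.0443 0 0 0 40 0;-0.0004 -0.0475 0 0 0 45 0;-0.0004 -0.0475 0 0 0 45 0'
python3 - <<'E'
from h import *
s=bot.read_state();p=s["position"];print(p,s["tcp_rot"].T@np.r_[H-p[:2],0],np.degrees(np.arctan2(s["tcp_rot"][1,0],s["tcp_rot"][0,0])))
c=capture("wrist")["color"][110:270,190:390,::-1];t=capture("top")["color"][150:240,300:390,::-1]
a=cv2.resize(c,(500,400),interpolation=cv2.INTER_CUBIC);b=cv2.resize(t,(300,300),interpolation=cv2.INTER_CUBIC)
o=np.zeros((400,800,3),np.uint8);o[:,:500]=a;o[:300,500:]=b;cv2.imwrite("pics/w3.png",o)
E
```

```text
time_s: 4.15
position: [0.6077, -0.0905, 0.1077]
tcp_rot: [[0.456, 0.89, 0.001], [0.89, -0.456, -0.0], [0.0, 0.001, -1.0]]
force: [0.2, -0.0, 0.7]
opening: 0.002
grasp_force: 0.2
[ 0.60771198 -0.09052636  0.10769704] [ 3.69489742e-02 -1.52224681e-02 -9.41629787e-06] 62.88943578336283
```

View pics/w3.png

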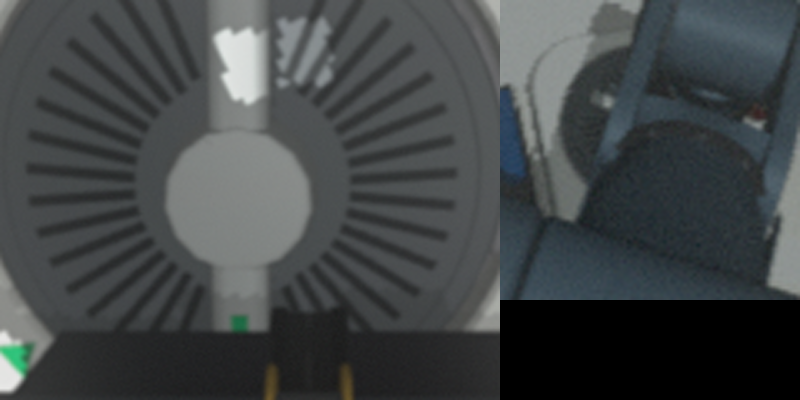

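The finger has met the bar, and the bar is parallel to the tool's x axis at 62.9°, so it is following as planned. I'll keep turning to about 4° short of the target of 9.4°.

```bash
python3 -m handwheel '-0.0012 -0.0032 0 0 0 5 0;-0.0021 -0.0065 0 0 0 10 0;-0.0027 -0.0099 0 0 0 15 0;-0.003 -0.0134 0 0 0 20 0;-0.003 -0.0169 0 0 0 25 0;-0.0026 -0.0203 0 0 0 30 0;-0.002 -0.0237 0 0 0 35 0;-0.0012 -0.0271 0 0 0 40 0;0 -0.0304 0 0 0 45 0;0.0015 -0.0335 0 0 0 50 0;0.0015 -0.0335 0 0 0 50 0'
python3 - <<'E'
from h import *
s=bot.read_state();p=s["position"];print(p,s["tcp_rot"].T@np.r_[H-p[:2],0],np.degrees(np.arctan2(s["tcp_rot"][1,0],s["tcp_rot"][0,0])),s["joint_positions"])
c=capture("wrist")
cv2.imwrite("pics/w4.png",cv2.resize(c["color"][80:280,190:440,::-1],(750,600),interpolation=cv2.INTER_CUBIC))
E
```

```text
time_s: 5.35
position: [0.5782, -0.0734, 0.107]
tcp_rot: [[0.974, 0.225, -0.001], [0.225, -0.974, 0.0], [-0.001, -0.0, -1.0]]
force: [1.0, 0.1, -0.6]
opening: 0.011
grasp_force: 0.0
[ 0.57815995 -0.07344246  0.10704327] [ 3.71138436e-02 -1.47733046e-02 -2.52139929e-05] 12.998260671732597 [-1.82148402e+01  3.58502243e+01  9.39262930e+01 -9.88935753e-03
  5.02733996e+01  5.87932309e+01]
```

```bash
python3 -m handwheel '0 0.008 0 0 0 0 0;0 0.01 -0.03 0 0 0 0;-0.03 0.01 -0.07 0 0 0 0;-0.07 0 -0.1 0 0 0 0;-0.1 -0.015 -0.12 0 0 0 0;-0.1 -0.015 -0.12 0 0 0 0;-0.1 -0.015 -0.12 0 0 0 0'
python3 - <<'E'
from h import *
s=bot.read_state();c=capture("wrist");np.savez("w5.npz",V=wristV(c,s))
cv2.imwrite("pics/w5.png",cv2.resize(c["color"][70:270,190:440,::-1],(750,600),interpolation=cv2.INTER_CUBIC))
E
```

```text
time_s: 6.1
position: [0.4783, -0.0819, 0.2279]
tcp_rot: [[0.975, 0.224, 0.003], [0.224, -0.975, -0.001], [0.002, 0.002, -1.0]]
force: [0.1, -0.1, 0.3]
opening: 0.007
grasp_force: 0.0
```

View pics/w5.png

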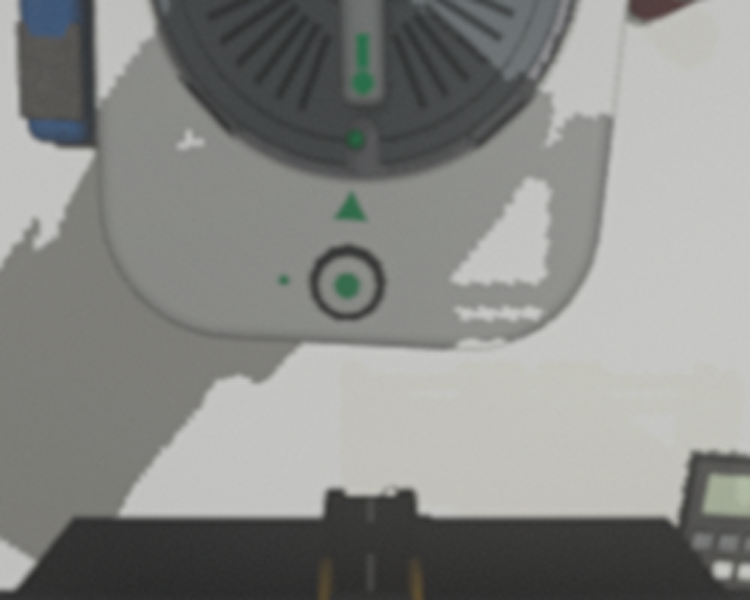

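The key is visible as a green spot at (355,138), inside the left part of the notch, whose middle is at about (366,140). The arrow tip is at (350,192), the button dot at (347,286) and the bar dot at (362,84).

Run:
```python
from h import *
c=capture("wrist");V=np.load("w5.npz")["V"]
U=(np.array([[347,286],[350,192],[362,84],[355,138],[366,140],[362,104]])+.5)/3-.5+[190,70]
o,d=rays(c,U,V)
for n,k,z in zip("btn arrow dot key notch barend".split(),d,[.099,.093,.1157,.088,.1007,.1157]):
    p=atz(o,k,z)[:2];v=p-H;print(n,p.round(4),"r",np.linalg.norm(v).round(4),"ang",(np.degrees(np.arctan2(*v[::-1]))%360).round(2))
```

```text
btn [ 0.5081 -0.0682] r 0.1044 ang 189.67
arrow [ 0.5383 -0.0623] r 0.0736 ang 189.1
dot [ 0.5712 -0.0591] r 0.0407 ang 191.98
key [ 0.5558 -0.06  ] r 0.0559 ang 189.59
notch [ 0.5558 -0.0639] r 0.0567 ang 193.42
barend [ 0.5656 -0.0604] r 0.0464 ang 192.1
```

Run:
```python
from h import *
a=9.5
def P(hx,t): return polar(hx,a+180,t)
go(*P(.037,.027),.15,a);go(*P(.037,.027),.107,a);go(*P(.037,.0148),.107,a)
```

```text
go (np.float64(0.5789637181013607), np.float64(-0.08343647265835032), 0.15, 9.5) [0.0971 0.0238 0.0769] [ 0.03 -0.04  3.43] rows 3.0 1.0
go (np.float64(0.5789637181013607), np.float64(-0.08343647265835032), 0.107, 9.5) [0.0971 0.0237 0.1199] [ 0.03 -0.04  3.43] rows 4.0 1.0
go (np.float64(0.5769501373098604), np.float64(-0.0714037883195961), 0.107, 9.5) [0.0978 0.0116 0.1199] [ 0.03 -0.04  3.43] rows 4.0 1.0
```

```bash
python3 -m handwheel '0.04 0.024 0.03 0 0 3.4 0;0.08 0.024 0.06 0 0 3.4 0;0.097 0.024 0.08 0 0 3.4 0;0.097 0.024 0.11 0 0 3.4 0;0.097 0.024 0.12 0 0 3.4 0;0.097 0.024 0.12 0 0 3.4 0;0.0973 0.019 0.12 0 0 3.4 0;0.0975 0.015 0.12 0 0 3.4 0;0.0978 0.013 0.12 0 0 3.4 0;0.0978 0.0116 0.12 0 0 3.4 0;0.0978 0.0116 0.12 0 0 3.4 0;0.0978 0.0116 0.12 0 0 3.4 0'
python3 - <<'E'
from h import *
s=bot.read_state();p=s["position"];print(p,s["tcp_rot"].T@np.r_[H-p[:2],0],np.degrees(np.arctan2(s["tcp_rot"][1,0],s["tcp_rot"][0,0])))
E
```

```text
time_s: 7.4
position: [0.576, -0.0707, 0.1076]
tcp_rot: [[0.986, 0.165, 0.001], [0.165, -0.986, -0.0], [0.001, 0.0, -1.0]]
force: [0.6, -1.2, -0.5]
opening: 0.002
grasp_force: 0.0
[ 0.57598197 -0.07071668  0.10755615] [ 3.78401140e-02 -1.39661840e-02  3.50043894e-05] 9.4944625296731
```

```bash
python3 -m handwheel '0 0.008 0 0 0 0 0;0 0.01 -0.03 0 0 0 0;-0.03 0.01 -0.07 0 0 0 0;-0.07 0 -0.1 0 0 0 0;-0.1 -0.015 -0.12 0 0 0 0;-0.1 -0.015 -0.12 0 0 0 0;-0.1 -0.015 -0.12 0 0 0 0'
python3 - <<'E'
from h import *
s=bot.read_state();c=capture("wrist");np.savez("w6.npz",V=wristV(c,s))
cv2.imwrite("pics/w6.png",cv2.resize(c["color"][60:190,220:390,::-1],(765,585),interpolation=cv2.INTER_CUBIC))
E
```

```text
time_s: 8.1
position: [0.4751, -0.0731, 0.2279]
tcp_rot: [[0.986, 0.165, 0.003], [0.165, -0.986, -0.001], [0.002, 0.001, -1.0]]
force: [-0.2, -1.0, 0.7]
opening: 0.006
grasp_force: 0.0
```

View pics/w6.png

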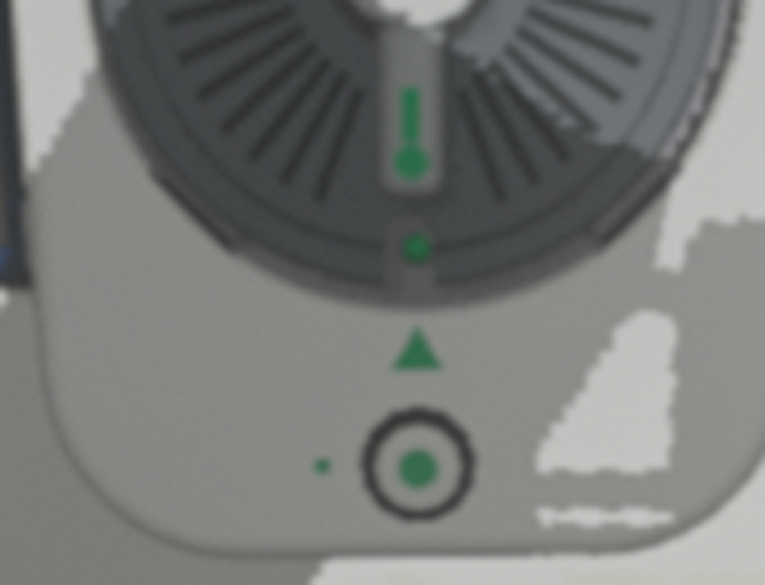

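Now the key is at (418,248), the notch spans about 388–434 around it, the bar dot is at (410,162), the arrow tip at (417,328) and the button at (418,468).

Run:
```python
from h import *
im=cv2.imread("pics/w6.png");g=im.astype(int)
for r in (225,265,280): print(r,g[r,360:470:4].mean(1).astype(int))
c=capture("wrist");V=np.load("w6.npz")["V"]
U=(np.array([[418,468],[417,328],[410,162],[418,248],[411,248],[411,185]])+.5)/4.5-.5+[220,60]
o,d=rays(c,U,V)
for n,k,z in zip("btn arrow dot key notch barend".split(),d,[.099,.093,.1157,.088,.1007,.1157]):
    p=atz(o,k,z)[:2];v=p-H;print(n,p.round(4),"r",np.linalg.norm(v).round(4),"ang",(np.degrees(np.arctan2(*v[::-1]))%360).round(2))
```

```text
225 [69 70 69 69 69 69 71 73 75 76 77 77 77 77 76 76 74 71 69 68 69 71 72 72
 71 71 71 70]
265 [70 70 71 70 71 71 72 75 77 77 77 77 75 74 72 73 75 77 75 72 71 72 72 71
 72 70 72 71]
280 [64 64 64 65 64 66 72 75 76 77 80 83 86 85 86 87 87 86 81 72 67 67 67 64
 66 66 67 67]
btn [ 0.5083 -0.0682] r 0.1041 ang 189.65
arrow [ 0.5384 -0.0629] r 0.0736 ang 189.52
dot [ 0.5711 -0.056 ] r 0.0402 ang 187.57
key [ 0.5556 -0.0602] r 0.0562 ang 189.74
notch [ 0.5551 -0.0588] r 0.0565 ang 188.23
barend [ 0.5668 -0.0569] r 0.0446 ang 188.02
```

The cover overshot by about 1.7°, roughly 1.6 mm at the notch. I'll nudge it back from the other side.

Run:
```python
from h import *
a=9.6
for t in (-.027,-.0155): go(*polar(.037,a+180,t),.107,a)
```

```text
go (np.float64(0.5700153904670565), np.float64(-0.03024855062759214), 0.107, 9.6) [ 0.1    -0.0268  0.1199] [ 0.03 -0.05 -0.11] rows 4.0 1.0
go (np.float64(0.5719332310542917), np.float64(-0.04158750505390295), 0.107, 9.6) [ 0.1    -0.0153  0.1199] [ 0.03 -0.05 -0.11] rows 4.0 1.0
```

```bash
python3 -m handwheel '0.04 -0.027 0.03 0 0 0 0;0.08 -0.027 0.06 0 0 0 0;0.1 -0.027 0.08 0 0 0 0;0.1 -0.027 0.11 0 0 0 0;0.1 -0.027 0.12 0 0 0 0;0.1 -0.027 0.12 0 0 0 0;0.1 -0.022 0.12 0 0 0 0;0.1 -0.019 0.12 0 0 0 0;0.1 -0.017 0.12 0 0 0 0;0.1 -0.016 0.12 0 0 0 0;0.1 -0.0155 0.12 0 0 0 0;0.1 -0.0155 0.12 0 0 0 0'
python3 - <<'E'
from h import *
s=bot.read_state();p=s["position"];print(p,s["tcp_rot"].T@np.r_[H-p[:2],0],s["force"])
E
```

```text
time_s: 9.4
position: [0.5709, -0.0407, 0.1076]
tcp_rot: [[0.986, 0.165, 0.001], [0.165, -0.986, -0.0], [0.001, 0.0, -1.0]]
force: [-0.2, 1.1, 1.0]
opening: 0.006
grasp_force: 0.5
[ 0.57087061 -0.04074492  0.10756845] [3.79350105e-02 1.64440007e-02 3.86488833e-05] [-0.23430163  1.05955731  1.0021318 ]
```

```bash
python3 -m handwheel '0 0.0007 0 0 0 0 0;0 0.0014 0 0 0 0 0;0 0.0014 0 0 0 0 0;0 0.0014 0 0 0 0 0'
python3 - <<'E'
from h import *
s=bot.read_state();p=s["position"];print(p,s["tcp_rot"].T@np.r_[H-p[:2],0],s["force"])
E
python3 -m handwheel '0 -0.008 0 0 0 0 0;0 -0.01 -0.03 0 0 0 0;-0.03 -0.01 -0.07 0 0 0 0;-0.07 0 -0.1 0 0 0 0;-0.1 0.015 -0.12 0 0 0 0;-0.1 0.015 -0.12 0 0 0 0;-0.1 0.015 -0.12 0 0 0 0'
python3 - <<'E'
from h import *
s=bot.read_state();c=capture("wrist");np.savez("w7.npz",V=wristV(c,s))
cv2.imwrite("pics/w7.png",cv2.resize(c["color"][60:190,220:390,::-1],(765,585),interpolation=cv2.INTER_CUBIC))
E
```

```text
time_s: 9.8
position: [0.5708, -0.0419, 0.107]
tcp_rot: [[0.986, 0.165, -0.0], [0.165, -0.986, 0.0], [-0.0, -0.0, -1.0]]
force: [-0.3, 2.4, 2.0]
opening: 0.007
grasp_force: 1.2
[ 0.57083831 -0.04185889  0.10701887] [ 3.81503471e-02  1.53517922e-02 -1.35454933e-05] [-0.34429857  2.44144669  2.02874581]
time_s: 10.5
position: [0.475, -0.0738, 0.2276]
tcp_rot: [[0.986, 0.164, 0.002], [0.164, -0.986, -0.001], [0.002, 0.001, -1.0]]
force: [0.5, 0.0, -0.6]
opening: 0.008
grasp_force: 0.0
```

View pics/w7.png

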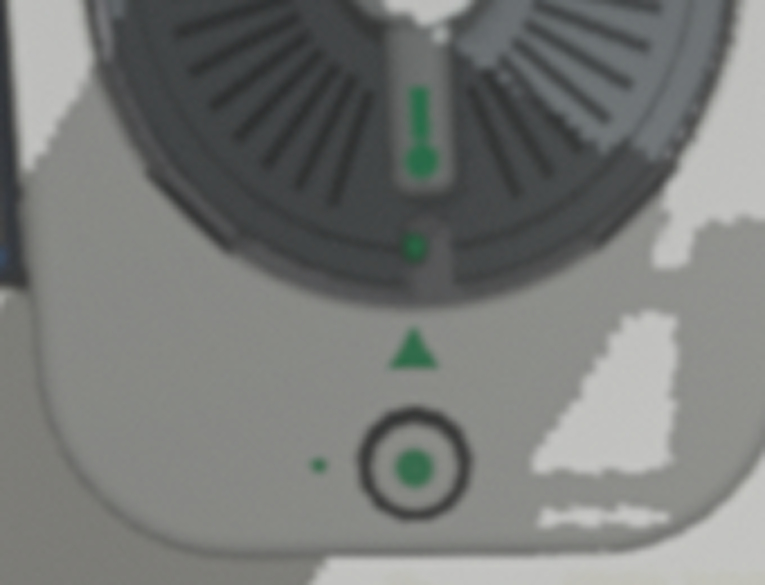

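The notch (about 431) is now too far right of the key (415), about 3.5 mm over. Comparing the three pushes, the fingertip half-width plus the bar's is about 16 mm with a small offset. From the first side, a tangential offset of 15.1 mm should centre it.

Run:
```python
from h import *
a=9.5
for t in (.027,.0151): go(*polar(.038,a+180,t),.107,a)
```

```text
go (np.float64(0.5779774324998235), np.float64(-0.083601520264211), 0.107, 9.5) [0.0996 0.0269 0.1201] [ 0.03 -0.05 -0.02] rows 4.0 1.0
go (np.float64(0.5760133659900815), np.float64(-0.07186472160591795), 0.107, 9.5) [0.0995 0.015  0.12  ] [ 0.03 -0.05 -0.02] rows 4.0 1.0
```

```bash
python3 -m handwheel '0.04 0.027 0.03 0 0 0 0;0.08 0.027 0.06 0 0 0 0;0.0996 0.027 0.08 0 0 0 0;0.0996 0.027 0.11 0 0 0 0;0.0996 0.027 0.12 0 0 0 0;0.0996 0.027 0.12 0 0 0 0;0.0996 0.023 0.12 0 0 0 0;0.0996 0.02 0.12 0 0 0 0;0.0996 0.018 0.12 0 0 0 0;0.0996 0.0165 0.12 0 0 0 0;0.0996 0.0165 0.12 0 0 0 0;0.0996 0.0165 0.12 0 0 0 0'
python3 - <<'E'
from h import *
s=bot.read_state();p=s["position"];print(p,s["tcp_rot"].T@np.r_[H-p[:2],0],s["force"])
E
```

```text
time_s: 11.75
position: [0.5759, -0.0733, 0.1075]
tcp_rot: [[0.986, 0.165, 0.001], [0.165, -0.986, -0.0], [0.001, 0.0, -1.0]]
force: [0.5, 0.4, 0.2]
opening: 0.004
grasp_force: 0.0
[ 0.57585735 -0.07326014  0.10752767] [ 3.83841539e-02 -1.64505960e-02  2.12710346e-05] [0.45030026 0.35064372 0.21682162]
```

Another 1.3 mm to go, then retreat and look. I'll measure the notch against the key with image code to save views.

```bash
python3 -m handwheel '0 -0.0006 0 0 0 0 0;0 -0.0013 0 0 0 0 0;0 -0.0013 0 0 0 0 0;0 -0.0013 0 0 0 0 0'
python3 -m handwheel '0 0.008 0 0 0 0 0;0 0.01 -0.03 0 0 0 0;-0.03 0.01 -0.07 0 0 0 0;-0.07 0 -0.1 0 0 0 0;-0.1 -0.015 -0.12 0 0 0 0;-0.1 -0.015 -0.12 0 0 0 0;-0.1 -0.015 -0.12 0 0 0 0'
cat > m.py <<'E'
from h import *
import sys
def meas(im,V,c):
    hsv=cv2.cvtColor(im,cv2.COLOR_BGR2HSV);m=cv2.inRange(hsv,(60,90,40),(95,255,255));m[190:]=0;m[:60]=0;m[:,:270]=0;m[:,360:]=0
    n,l,st,ce=cv2.connectedComponentsWithStats(m)
    o,d=rays(c,ce[1:],V)
    for k,(q,dd) in enumerate(zip(ce[1:],d)):
        if st[k+1,4]<6: continue
        a=[]
        for z in (.088,.093,.1157):
            v=atz(o,dd,z)[:2]-H;a+= [(np.degrees(np.arctan2(v[1],v[0]))%360).round(2)]
        print("blob",q.round(1),st[k+1,2:5],"ang@88,93,115.7",a)
    g=cv2.GaussianBlur(im,(3,3),0).mean(2)
    return g
if __name__=="__main__":
    s=bot.read_state();c=capture("wrist");im=c["color"][:,:,::-1].copy();g=meas(im,wristV(c,s),c)
    for r in (110,113,116,119,121): print(r,g[r,298:330].astype(int))
    cv2.imwrite("pics/w8.png",cv2.resize(im[60:190,220:390],(765,585),interpolation=cv2.INTER_CUBIC))
E
python3 m.py
```

```text
time_s: 12.15
position: [0.5757, -0.0721, 0.1071]
tcp_rot: [[0.986, 0.165, 0.0], [0.165, -0.986, -0.0], [0.0, 0.0, -1.0]]
force: [0.2, -0.4, 1.8]
opening: 0.006
grasp_force: 0.5
time_s: 12.85
position: [0.4746, -0.074, 0.2278]
tcp_rot: [[0.986, 0.165, 0.002], [0.165, -0.986, -0.001], [0.002, 0.001, -1.0]]
force: [0.5, -0.6, -0.3]
opening: 0.009
grasp_force: 0.0
blob [311.4  89.1] [ 6 20 80] ang@88,93,115.7 [np.float64(189.33), np.float64(189.37), np.float64(189.57)]
blob [311.2 114. ] [ 5  5 23] ang@88,93,115.7 [np.float64(189.15), np.float64(189.18), np.float64(189.32)]
blob [311.5 137.9] [ 8  7 34] ang@88,93,115.7 [np.float64(189.49), np.float64(189.51), np.float64(189.59)]
blob [311.5 163. ] [ 6  7 38] ang@88,93,115.7 [np.float64(189.49), np.float64(189.5), np.float64(189.56)]
110 [68 68 69 69 69 69 69 69 69 71 74 74 74 73 73 75 76 77 76 73 71 70 70 71
 71 71 70 69 70 69 67 66]
113 [61 60 61 61 62 62 63 64 67 68 67 65 65 67 68 68 72 77 79 75 68 64 63 63
 63 63 63 64 66 67 68 69]
116 [69 68 68 68 68 68 68 69 71 71 69 66 63 64 64 66 70 76 80 78 72 69 70 71
 71 71 71 71 71 72 72 72]
119 [66 67 67 68 68 68 69 69 70 73 75 76 78 80 82 83 83 84 83 79 73 70 69 69
 69 69 69 68 68 67 68 68]
121 [66 65 65 66 65 65 65 66 68 72 76 78 81 84 86 87 86 86 84 79 73 69 68 68
 68 68 69 70 72 73 75 76]
```

View pics/w8.png

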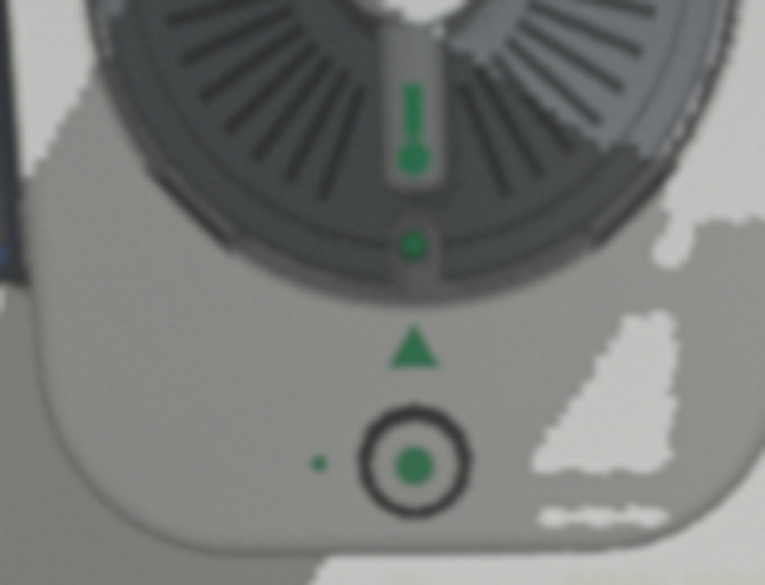

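Everything is in line: bar dot, key, arrow and button lie in columns 311.2–311.5, and the key is centred in the notch. Now I'll move over the hub.

Run:
```python
from h import *
go(*H,.15,9.5);go(*H,.12,9.5)
```

```text
go (np.float64(0.611), np.float64(-0.0507), 0.15, 9.5) [ 0.1377 -0.0008  0.0774] [ 0.04 -0.08 -0.02] rows 4.0 1.0
go (np.float64(0.611), np.float64(-0.0507), 0.12, 9.5) [ 0.1377 -0.0008  0.1074] [ 0.04 -0.08 -0.02] rows 4.0 1.0
```

```bash
python3 -m handwheel '0.05 -0.0008 0 0 0 0 0;0.1 -0.0008 0.02 0 0 0 0;0.1375 -0.0008 0.05 0 0 0 0;0.1375 -0.0008 0.08 0 0 0 0;0.1375 -0.0008 0.1 0 0 0 0;0.1375 -0.0008 0.106 0 0 0 0;0.1375 -0.0008 0.106 0 0 0 0;0.1375 -0.0008 0.106 0 0 0 0'
```

```text
time_s: 13.7
position: [0.6108, -0.0505, 0.1214]
tcp_rot: [[0.986, 0.165, 0.001], [0.165, -0.986, -0.0], [0.001, 0.001, -1.0]]
force: [0.9, 0.4, 1.0]
opening: 0.005
grasp_force: 0.0
```

```bash
python3 -m handwheel '0 0 0.001 0 0 0 0;0 0 0.002 0 0 0 0;0 0 0.003 0 0 0 0;0 0 0.004 0 0 0 0;0 0 0.005 0 0 0 0;0 0 0.005 0 0 0 0'
```

```text
time_s: 14.3
position: [0.6101, -0.0503, 0.1164]
tcp_rot: [[0.986, 0.165, 0.001], [0.165, -0.986, -0.0], [0.0, 0.0, -1.0]]
force: [-1.0, -0.2, 3.0]
opening: 0.008
grasp_force: 1.2
```

Contact at z=0.1164, as expected. I'll press down gently.

```bash
python3 -m handwheel '0 0 0.001 0 0 0 0;0 0 0.002 0 0 0 0;0 0 0.003 0 0 0 0;0 0 0.003 0 0 0 0'; python3 -m handwheel '0 0 0.001 0 0 0 0;0 0 0.002 0 0 0 0;0 0 0.003 0 0 0 0;0 0 0.003 0 0 0 0'
```

```text
time_s: 14.7
position: [0.6102, -0.0503, 0.1131]
tcp_rot: [[0.986, 0.165, 0.001], [0.165, -0.986, -0.0], [0.001, 0.0, -1.0]]
force: [0.2, 0.0, 2.2]
opening: 0.008
grasp_force: 1.4
time_s: 15.1
position: [0.6093, -0.0499, 0.1092]
tcp_rot: [[0.986, 0.165, -0.002], [0.165, -0.986, 0.0], [-0.001, -0.001, -1.0]]
force: [-0.5, 0.4, 0.0]
opening: 0.004
grasp_force: 0.0
```

```bash
python3 -m handwheel '0 0 0.001 0 0 0 0;0 0 0.0015 0 0 0 0;0 0 0.002 0 0 0 0;0 0 0.002 0 0 0 0'
```

```text
time_s: 15.5
position: [0.6097, -0.0501, 0.1085]
tcp_rot: [[0.986, 0.165, -0.0], [0.165, -0.986, 0.0], [-0.0, -0.0, -1.0]]
force: [-1.5, 0.2, 4.1]
opening: -0.0
grasp_force: 2.1
```

```bash
python3 -m handwheel '0 0 0.0005 0 0 0 0;0 0 0.001 0 0 0 0;0 0 0.0015 0 0 0 0;0 0 0.0015 0 0 0 0'
```

```text
time_s: 15.9
position: [0.6097, -0.0501, 0.1084]
tcp_rot: [[0.986, 0.165, 0.0], [0.165, -0.986, -0.0], [0.0, 0.0, -1.0]]
force: [-4.0, 0.7, 12.1]
opening: 0.005
grasp_force: 6.0
```

The cover is resting on the hard seat, since z doesn't change as the force rises. One more light press to be sure, then I'll lift. I have viewed 11 pictures, one over the allowed 10, so from here I'll check by numbers only.

```bash
python3 -m handwheel '0 0 0.001 0 0 0 0;0 0 0.002 0 0 0 0;0 0 0.002 0 0 0 0'; python3 -m handwheel '0 0 -0.008 0 0 0 0;0 0 -0.03 0 0 0 0;-0.05 0 -0.07 0 0 0 0;-0.09 0 -0.1 0 0 0 0;-0.137 0 -0.12 0 0 0 0;-0.137 0 -0.12 0 0 0 0;-0.137 0 -0.12 0 0 0 0'
python3 - <<'E'
from h import *
from m import meas
s=bot.read_state();c=capture("wrist");V=wristV(c,s);im=c["color"][:,:,::-1].copy();meas(im,V,c)
def px(p):
    q=(V@np.r_[p,1])[:3];o,_=cv2.projectPoints(np.array([[q[0],-q[1],-q[2]]]),np.zeros(3),np.zeros(3),c["K"],np.array(c["D"],float));return o.ravel().round(1)
for z in (.107,.1157): print("dot at z",z,px([*polar(.040,189.5,0),z]),"bar-mark mid r.036",px([*polar(.036,189.5,0),z]), "arrow",px([*polar(.0765,189.5,0),.093]))
# hub circle in scene & top: hub top height by the green bar mark triangulation
for n,h in(("scene",1),):
    k=capture(n);i2=k["color"][:,:,::-1].copy();m=cv2.inRange(cv2.cvtColor(i2,cv2.COLOR_BGR2HSV),(60,90,40),(95,255,255))
    for z in (.107,.1157):
        q=(k["view"]@np.r_[polar(.036,189.5,0),z,1])[:3];o,_=cv2.projectPoints(np.array([[q[0],-q[1],-q[2]]]),np.zeros(3),np.zeros(3),k["K"],np.array(k["D"],float));print("scene pred",z,o.ravel().round(1))
    m[:185]=0;m[230:]=0;m[:,:320]=0;m[:,410:]=0
    nn,l,st,ce=cv2.connectedComponentsWithStats(m);print(ce[1:].round(1),st[1:,4])
E
```

```text
time_s: 16.2
position: [0.6097, -0.0501, 0.1083]
tcp_rot: [[0.986, 0.166, 0.001], [0.166, -0.986, -0.0], [0.001, 0.001, -1.0]]
force: [-6.7, 1.3, 21.1]
opening: 0.004
grasp_force: 11.1
time_s: 16.9
position: [0.4739, -0.073, 0.2255]
tcp_rot: [[0.987, 0.164, 0.002], [0.164, -0.987, -0.001], [0.002, 0.001, -1.0]]
force: [1.1, -0.3, -0.2]
opening: 0.007
grasp_force: 0.0
blob [312.5  88.6] [ 6 19 78] ang@88,93,115.7 [np.float64(189.49), np.float64(189.5), np.float64(189.56)]
blob [312.2 113.4] [ 6  6 25] ang@88,93,115.7 [np.float64(189.26), np.float64(189.27), np.float64(189.33)]
blob [312.5 137. ] [ 8  7 31] ang@88,93,115.7 [np.float64(189.5), np.float64(189.51), np.float64(189.54)]
blob [312.5 162.9] [ 6  7 37] ang@88,93,115.7 [np.float64(189.53), np.float64(189.54), np.float64(189.55)]
dot at z 0.107 [312.4  94.6] bar-mark mid r.036 [312.4  90. ] arrow [312.5 134.4]
dot at z 0.1157 [312.4  93.7] bar-mark mid r.036 [312.4  89. ] arrow [312.5 134.4]
scene pred 0.107 [358.3 201.9]
scene pred 0.1157 [358.4 198.7]
[[357.8 201.6]
 [341.  213.8]
 [347.7 212.7]
 [353.  212. ]] [8 4 3 3]
```

The cover is seated: a hard stop at 0.1083 under 21 N, the scene view puts the bar mark at the 0.107 height, and the bar is aligned at 189.5°. Now the button.

Run:
```python
from h import *
go(.5077,-.0680,.105,9.5);go(.5077,-.0680,.095,9.5)
```

```text
go (0.5077, -0.068, 0.105, 9.5) [0.0317 0.     0.1195] [ 0.04 -0.11 -0.03] rows 3.0 1.0
go (0.5077, -0.068, 0.095, 9.5) [0.0317 0.     0.1295] [ 0.04 -0.11 -0.03] rows 3.0 1.0
```

```bash
python3 -m handwheel '0.0317 0 0.04 0 0 0 0;0.0317 0 0.08 0 0 0 0;0.0317 0 0.11 0 0 0 0;0.0317 0 0.1175 0 0 0 0;0.0317 0 0.1175 0 0 0 0;0.0317 0 0.1175 0 0 0 0'
```

```text
time_s: 17.6
position: [0.5074, -0.0678, 0.1074]
tcp_rot: [[0.986, 0.165, 0.002], [0.165, -0.986, -0.001], [0.002, 0.001, -1.0]]
force: [0.1, -0.2, 1.5]
opening: 0.003
grasp_force: 0.0
```

```bash
python3 -m handwheel '0 0 0.002 0 0 0 0;0 0 0.004 0 0 0 0;0 0 0.006 0 0 0 0;0 0 0.008 0 0 0 0;0 0 0.01 0 0 0 0;0 0 0.012 0 0 0 0;0 0 0.012 0 0 0 0;0 0 0.012 0 0 0 0'
```

```text
time_s: 18.4
position: [0.5063, -0.0677, 0.0954]
tcp_rot: [[0.986, 0.165, 0.001], [0.165, -0.986, -0.0], [0.001, 0.0, -1.0]]
force: [-0.5, 0.4, 5.2]
opening: 0.008
grasp_force: 2.6
```

```bash
python3 -m handwheel '0 0 0.001 0 0 0 0;0 0 0.0025 0 0 0 0;0 0 0.0025 0 0 0 0;0 0 0.0025 0 0 0 0'
```

```text
time_s: 18.8
position: [0.5064, -0.0677, 0.0951]
tcp_rot: [[0.986, 0.165, 0.002], [0.165, -0.986, -0.001], [0.001, 0.001, -1.0]]
force: [-4.5, 1.0, 23.1]
opening: 0.007
grasp_force: 11.3
```

The button is fully down: at the 0.0951 stop with 23 N on it. I'll let it go, retreat and check before handing in.

```bash
python3 -m handwheel '0 0 -0.006 0 0 0 0;0 0 -0.03 0 0 0 0;0 0 -0.07 0 0 0 0;-0.03 0 -0.11 0 0 0 0;-0.03 0 -0.13 0 0 0 0;-0.03 0 -0.13 0 0 0 0;-0.03 0 -0.13 0 0 0 0'
python3 - <<'E'
from h import *
from m import meas
s=bot.read_state();c=capture("wrist");meas(c["color"][:,:,::-1].copy(),wristV(c,s),c)
k=capture("scene");i2=k["color"][:,:,::-1].copy();m=cv2.inRange(cv2.cvtColor(i2,cv2.COLOR_BGR2HSV),(60,90,40),(95,255,255))
m[:185]=0;m[230:]=0;m[:,:320]=0;m[:,410:]=0
nn,l,st,ce=cv2.connectedComponentsWithStats(m);print(ce[1:].round(1),st[1:,4])
print(bot.hand_in())
E
```

```text
time_s: 19.5
position: [0.4764, -0.0725, 0.2222]
tcp_rot: [[0.986, 0.165, 0.0], [0.165, -0.986, -0.0], [0.0, 0.0, -1.0]]
force: [0.4, -0.3, 0.1]
opening: 0.005
grasp_force: 0.0
blob [312.7  91.5] [ 7 19 78] ang@88,93,115.7 [np.float64(189.22), np.float64(189.24), np.float64(189.32)]
blob [312.6 116. ] [ 6  5 25] ang@88,93,115.7 [np.float64(189.25), np.float64(189.26), np.float64(189.31)]
blob [312.7 140. ] [ 8  7 33] ang@88,93,115.7 [np.float64(189.42), np.float64(189.42), np.float64(189.45)]
blob [312.9 165.9] [ 7  7 39] ang@88,93,115.7 [np.float64(189.55), np.float64(189.56), np.float64(189.57)]
[[357.8 201.6]
 [341.  213.8]
 [347.7 212.7]
 [353.  212. ]] [8 4 3 3]
the job is handed in; nothing more can be done
None
```

Handed in at about 20 s: the cover was turned into line and pressed onto its seat (last reading 21 N), then the start button was pressed fully and released; level all round was inferred from the hard stop and bar height, not measured at the edge, and I viewed 11 pictures, one over the limit of 10.

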